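# Set and lock the purge pressure, then hold the purge valve open at its mark

### The arm

A 6-joint arm with a two-finger parallel gripper is mounted at the origin on a cart in front of the work surface, level with it; the furniture and walls round the work are solid. World frame = base frame: x ahead of the robot, y to its left, z up, the work surface at z = 0. Lengths are in m, angles in degrees, forces in N, time in s.
With the tool pointing down it reaches from about 0.25 to 0.725 m from the base axis. Payload 9.7 kg.
Tool frame: the origin (TCP) lies between the finger pads, 19 mm behind the fingertips; this is the grasp point; z points along the fingers, y is the line along which they close (so a half turn about z gives the same grasp; the last joint's range is limited). The gripper opens to 85 mm and grips with 20 to 120 N. Pads are 22 mm wide; open, the fingers measure 114 mm over their backs; the gripper's body (76 mm by 85 mm) begins 54 mm behind the grasp point. The pads swing forward as they close: fully open they stand 13 mm farther back than shut.
Start: joints at [-75.802, 4.979, 10.078, 95.1, 0, 90], TCP at [0.135, -0.533, 0.25] pointing down, gripper open.
Joint ranges: [-179.16, 179.16], [-48.56, 103.87], [-65.8, 70.77], [-126.05, 130.52], [-82.76, 87.17], [-180, 180]. Speed limits (degrees/s): [127.2, 127.2, 147.25, 180, 180, 180].

### API

Orientations are given as [roll, pitch, yaw] about the fixed x, y, z axes, in that order (R = Rz(yaw) Ry(pitch) Rx(roll)).
In Python, from workcell import bot gives the robot as it stands.
- The arm moves only by the tool arm_command, never from a script. Its argument "series" is a list of rows, each a list of 4 numbers: the shift along the tool's x, y, z in m, then the turn about the tool's z in rad. A call has exactly 5 rows; each row is the pose to reach, as a shift and turn from the pose commanded when the call began, along the tool's axes at that moment; what a row does not reach only later rows make up. A row lasts 1/10 s, in which the tool goes at most 50 mm and 8.59 degrees, less where a joint would pass 70% of its speed; a pose out of reach is approached as far as the arm can. A call with a gripper value outside its range is refused whole. "hand" is the finger opening in m, from 0 to 0.0854, set as the call begins (left out, the last holds). The fingers move at their own pace and stop on an object; "grip_force" is the grip in N (left out, the last holds). Time passes only in rows, so rows that repeat a pose let the fingers close, or fill a call up. It gives the time, the measured TCP pose, the force, the opening and the grip force at its end, in the units of the state.
- bot.get_obs(): the state, without advancing time (a new reading comes with each control period).
- bot.camera(name): name is "scene" or "side" or "wrist"; returns a dict with "color" (480x640x3 uint8, blue, green, red), "camera_matrix" (3x3 intrinsics, pixels), "xyz" and "orientation" of the camera in the world; the wrist camera has in their place "T_tool_cam" (4x4, takes a point from camera to tool coordinates, whose origin is the TCP and whose axes are the flange's). Camera axes: x right, y up, looking along -z (the intrinsics and any distortion apply to the point x, -y, -z); pixel columns grow to the right and rows downward; lengths in m; the calibration is good to about 2 mm. The wrist camera is an equidistant fisheye: a pixel r from the principal point sees the ray r / f radians off the axis. A picture is of the moment at which its call begins: read the wrist's pose just before it. There is no depth.
- bot.job_done(): hands the job in; it is judged then, once.
Trained networks look in the newest picture that a camera, given by its name, has taken for a name from the list of things; names that differ only in an ending like _2 or _b are one class to them, and where a whole thing is asked for, a point or a joint stands for the part that bears it (a point fixed in the world has none). Each returns a list of dicts, best first, with "confidence" (0 to 1); they miss things now and then, are a little off and sometimes report something else, mostly with a low value. They report only what shows in the picture. A call takes as long as a camera call.
- bot.find_in(camera, target): "location" ([column, row] in pixels, amid what is visible of it).
- bot.mark_of(camera, target): "location" ([column, row] in pixels: a listed point, or the origin of a listed thing).
The state is a dict: "time": time; "q": joint angles; "qd": joint speeds; "joint_efforts": joint torques, N m; "ee_pos": TCP position; "tcp_rot": TCP orientation; "wrist_force": force on the tool from outside, world axes, zero at the start; "torque": the same for the moment, N m; "opening": finger opening in m; "grasp_force": force on a finger pad.
Only numpy, scipy, OpenCV 4.12 (cv2) and the standard library are available. Lean on these libraries where they do the work, as an engineer would, in place of code of your own. Each camera call takes 0.05 s, during which the arm holds its last target. There are 200 camera calls.

### The job

Purge the flask with the small gas station on the ledge: turn the black regulator knob clockwise until its white pointer stands at the red tab on the dial, then slide the clear guard over the knob until it is fully home, so that the setting is locked. Only then grip the green spring-return purge plunger and pull it straight up until its black pointer is level with the red rider on the scale, and keep it there: it snaps shut when let go, so finish the program while the gripper is still holding the plunger, steady, at the rider. Leave the flask and the other things standing about where they are.

Things in the scene. Friction and masses are not known exactly. Their poses are not given: they have to be found in the camera images.
- station: the gas station fixed on the ledge: grey foot, two uprights, aluminium deck, its top 175 mm above the ledge. Origin on the ledge under the foot; x to the back, y left, z up; turned up to 0.12 rad. On the deck, in a line at x = -0.120: parked guard y = -0.014, knob y = 0.060, plunger y = 0.132. Gauge (52 mm, top 235 mm above the ledge) at x = -0.044, y = 0.012
- knob_axis (a point): a fixed point of the station on the knob's axis, 208 mm above the ledge: the height of the tool point to grip the knob's bar (bar top 211.5 mm, skirt top 186 mm above the ledge)
- regulator_knob (a joint): the black regulator knob, axis upright: a bar grip 32 mm long, 11.5 mm wide, 25 mm high on a round 34 mm skirt; pinch the bar across its width from above and turn. Angle in rad, 0 = backed off, growing clockwise seen from above, stop at 2.6; stays where it is left (friction 0.05 N m). Starts between 0 and 0.25
- knob_pointer (a point): the tip of the knob's white pointer line, 20.5 mm out from the knob's axis at the height of the dial; the line from the axis to this point is the long direction of the bar grip, and it turns with the knob
- set_mark (a point): the red set tab (7 mm) on the rim of the white dial, 20.5 mm out from the knob's axis at the pointer's height; the knob is set when knob_pointer lies at this point. It stands 0.5 to 1.5 rad clockwise of the pointer at the start and is not to be touched
- lock_guard (a joint): the guard: a clear inverted-U cover with yellow ends, 57 mm wide (station x), 54 mm long (station y), top 220.5 mm above the ledge, on two steel rails 5 mm high. Value in m: 0 = parked (near edge 47 mm right of the knob's axis), growing toward the station's +y; 0.074 = fully home over the knob, at its stop. Starts at 0 to 0.006; needs about 1.5 N, stays where it is left
- guard_grip (a point): the middle of the guard between its ribbed side walls, 205 mm above the ledge: grip height of the tool point with the fingers closing along the station's x on the 57 mm outer width (or push the yellow end wall)
- purge_plunger: the purge plunger: a green ribbed upright grip, 26 mm across, 199 to 239 mm above the ledge at rest, on an 8 mm rod; origin on its axis, at deck height when shut. Moves straight up by 0 to 42 mm; a spring pulls it shut with 4.8 N at rest and 160 N/m more (10 N at 34 mm). The scale plate stands 19 mm behind the grip, so close the fingers along the station's y
- plunger_grip (a point): a point on the axis of the green grip, 24 mm above its lower edge (223 mm above the ledge at rest): height of the tool point to grip it; moves with the plunger
- plunger_pointer (a point): the black pointer under the green grip where it reaches the slotted white scale, 30 mm behind the plunger's axis; 195 mm above the ledge when shut, rises with the plunger
- rider_mark (a point): the level of the red rider on the scale, at the same place in plan as plunger_pointer, 16 to 34 mm higher than the pointer at rest; not to be touched
- receiver: the conical glass flask behind the station with the steel purge line in its mouth, 87 mm wide, 152 mm high, loose; origin under its centre
- timer: a small white timer lying on the ledge to the right of the station, 62 x 62 x 19 mm, loose; origin under its centre
- weigh_boat: a white square weighing boat on the ledge in front, to the right of the station, 60 x 60 x 14 mm, loose; origin under its centre
- dropper_red: a dropper bottle with a red cap, 29 mm wide, 90 mm high, behind on the right, loose; origin under its centre
- dropper_green: a dropper bottle with a green cap, 29 mm wide, 90 mm high, behind on the right, loose; origin under its centre
- amber_bottle: a brown reagent bottle, 66 mm wide, 123 mm high, to the left, loose; origin under its centre
- shelf_post (a point): the axis of the shelf's square post (24 mm, fixed, solid), 100 mm above the ledge. World positions of other solid things: the shelf board's front edge at x = 0.602, z = 0.416 to 0.45; the burette stand's 12 mm rod at x = 0.305, y = 0.01, to z = 0.71 (pass over it or stay left of it); the white pipette stand, 240 mm wide, at x = 0.40, y = -0.56, to z = 0.82, close to the arm's start

How it is judged (in metres and radians):
On the way, in this order (a step that is already met when the one before it is completed fails the run):
1. the knob's pointer stands at the red tab (within 3 mm at the dial) while the guard is still off the knob (distance between knob_pointer and set_mark below 0.003 m and value of joint lock_guard below 0.02 m), for 0.2 s.
2. the guard is fully home over the knob (within 5 mm of its stop), the pointer still at the tab (distance between knob_pointer and set_mark below 0.003 m and value of joint lock_guard above 0.069 m), for 0.2 s.
At the end, for the whole second after the job is handed in: the knob's pointer within 3 mm of the red tab, the guard within 5 mm of its stop, and the plunger held by the fingers (over 4 N of contact) at rest with its pointer within 4 mm of the rider's level (all of step 2 and z of plunger_pointer in the frame of rider_mark between -0.004 and 0.004 m and contact force between the fingers and purge_plunger above 4 N and linear speed of purge_plunger below 0.01 m/s); the arm keeps its last pose, push and grip.
It fails at once if the plunger is pulled up by more than 8 mm before the guard is home (z of plunger_pointer in the frame of station above 0.203 m and not (value of joint lock_guard above 0.069 m)).
It fails at once if the flask is moved by more than 20 mm (distance of receiver from where it was at the start of the episode above 0.02 m).
It fails at once if the timer, the weighing boat, a dropper bottle or the brown bottle is moved by more than 20 mm (distance of any of timer, weigh_boat, dropper_red, dropper_green, amber_bottle from where it was at the start of the episode above 0.02 m).
It also fails if it takes over 72 s, if anything falls off the work surface, if the arm or the gripper's body presses on something with over 40 N, if the wrist force passes 120 N, or if a joint passes its speed limit or range.

## Working session

There is one attempt and no reset: what is moved stays moved. The work goes in short steps, Python scripts to look and compute and a tool call to move; the robot and the scene stay as the last step left them, time stands still between calls to the robot, and variables do not carry over. Pictures are saved under pics/ and viewed, at most 10 in all, crops included, and the job is handed in when it is done.

Besides the shell and the picture viewer there is one more tool, called in YAML: its name, and indented under it one key for each argument. arm_command: Moves the arm, as the interface text tells. Its arguments: {"type":"object","properties":{"series":{"type":"array"},"hand":{"type":"number"},"grip_force":{"type":"number"}},"required":["series"]}

```bash
mkdir -p pics; ls; cat > h.py <<'E'
import numpy as np, cv2
from scipy.spatial.transform import Rotation as R
from workcell import bot
def ray(cam,uv):
    c=bot_c[cam]; K=np.array(c["camera_matrix"]); 
    x=(uv[0]-K[0,2])/K[0,0]; y=(uv[1]-K[1,2])/K[1,1]
    if cam=="wrist":
        r=np.hypot(x,y); s=np.sin(r)/r if r>1e-9 else 1
        d=np.array([x*s,-y*s,-np.cos(r)])
        T=c["Tw"]; return T[:3,3],T[:3,:3]@d
    d=np.array([x,-y,-1.]); d/=np.linalg.norm(d)
    o=np.array(c["orientation"]); 
    Rm=o if o.shape==(3,3) else R.from_euler('xyz',o,degrees=True).as_matrix()
    return np.array(c["xyz"]),Rm@d
bot_c={}
def snap(cam,save=None):
    o=bot.get_obs(); c=bot.camera(cam)
    if cam=="wrist":
        T=np.eye(4); T[:3,:3]=R.from_euler('xyz',o["tcp_rot"],degrees=True).as_matrix(); T[:3,3]=o["ee_pos"]
        c["Tw"]=T@np.array(c["T_tool_cam"])
    bot_c[cam]=c
    if save: cv2.imwrite("pics/"+save,c["color"])
    return c
def atz(cam,uv,z):
    p,d=ray(cam,uv); return p+d*(z-p[2])/d[2]
def tri(obs):
    A=np.zeros((3,3));b=np.zeros(3)
    for cam,uv in obs:
        p,d=ray(cam,uv);P=np.eye(3)-np.outer(d,d);A+=P;b+=P@p
    x=np.linalg.solve(A,b)
    return x,[np.linalg.norm(np.cross(ray(c,u)[1],x-ray(c,u)[0])) for c,u in obs]
E
cat > a.py <<'E'
from h import *
np.set_printoptions(precision=4,suppress=True)
o=bot.get_obs(); print({k:np.round(v,3) for k,v in o.items()})
for c in ["scene","side","wrist"]:
    s=snap(c,c+"0.png"); print(c,s.get("xyz"),s.get("orientation"),s["camera_matrix"], s.get("T_tool_cam"))
for n in ["station","knob_axis","knob_pointer","set_mark","guard_grip","plunger_grip","plunger_pointer","rider_mark","purge_plunger","shelf_post","receiver","amber_bottle"]:
    ob=[]
    for c in ["scene","side"]:
        r=bot.mark_of(c,n)
        if r: ob.append((c,r[0]["location"])); print(n,c,np.round(r[0]["location"],1),round(r[0]["confidence"],2))
    if len(ob)==2: print("   ",*tri(ob))
E
python3 a.py; python3 -c "
import cv2;cv2.imwrite('pics/m.png',cv2.imread('pics/scene0.png'))"
```

```text
pics
{'time': np.float64(0.0), 'q': array([-75.804,   5.011,  10.034,  95.1  ,  -0.002,  90.002]), 'qd': array([ 0.049,  0.036, -0.048,  0.008,  0.043, -0.102]), 'joint_efforts': array([  0.   , -52.039,  46.48 ,   0.016,  -0.   ,   0.   ]), 'ee_pos': array([ 0.135, -0.533,  0.249]), 'tcp_rot': array([-179.923,    0.002,   14.194]), 'wrist_force': array([-0.784, -0.414, -0.118]), 'torque': array([ 0.061,  0.   , -0.025]), 'grasp_force': np.float64(0.0), 'opening': np.float64(0.085)}
scene [0.4251 0.9678 0.6175] [  60.7779   -0.0712 -167.5734] [[531.884    0.     315.2317]
 [  0.     531.884  244.4275]
 [  0.       0.       1.    ]] None
side [ 0.2287 -0.5401  0.7474] [ 52.3609   1.1722 -28.1047] [[525.92     0.     317.1507]
 [  0.     525.92   244.4192]
 [  0.       0.       1.    ]] None
wrist None None [[371.6483   0.     316.4712]
 [  0.     371.6483 241.5043]
 [  0.       0.       1.    ]] [[ 0.0007  0.9622  0.2722  0.07  ]
 [ 1.     -0.0007 -0.0002 -0.0005]
 [-0.      0.2722 -0.9622 -0.1241]
 [ 0.      0.      0.      1.    ]]
station scene [334.  311.6] 0.67
station side [315.
[... 849 characters left out ...]
e [377.8 262.3] 0.68
plunger_pointer side [237.5 209.9] 0.59
    [0.4785 0.2663 0.1954] [np.float64(0.0027857768448333654), np.float64(0.0027857768448332374)]
rider_mark scene [378.6 256.1] 0.5
rider_mark side [239.1 208.4] 0.62
    [0.4791 0.2591 0.2025] [np.float64(0.002143646452237551), np.float64(0.0021436464522376383)]
purge_plunger scene [397.6 278.5] 0.92
purge_plunger side [223.7 220.9] 0.55
    [0.4483 0.2727 0.1753] [np.float64(0.0005245291715452525), np.float64(0.0005245291715451392)]
receiver scene [266.9 306.5] 0.93
receiver side [361.9 283. ] 0.92
    [0.696  0.1582 0.0006] [np.float64(0.004282971927890538), np.float64(0.004282971927890636)]
amber_bottle side [294.  240.3] 0.64
```

View pics/scene0.png

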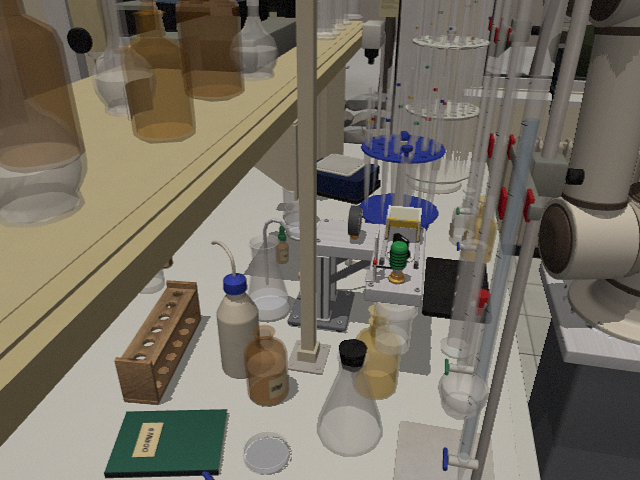

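View pics/side0.png

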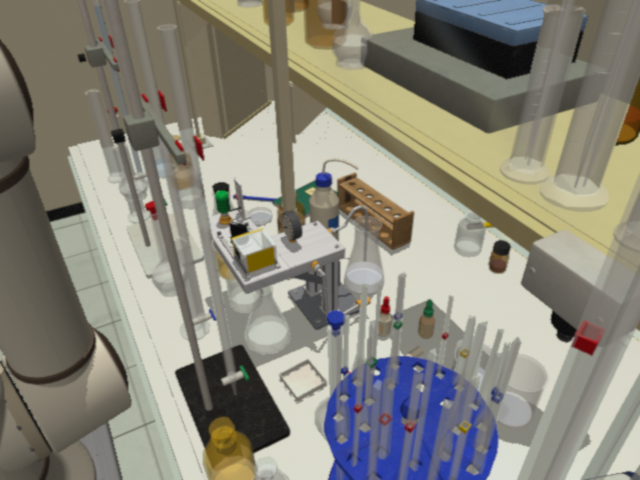

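Scene view: the station sits mid-picture. The green plunger is at (399,255), the black knob behind it at about (402,240), and the yellow-ended parked guard at (404,220). The shelf post is at (308,350). In the side view the guard is at (255,250), the plunger at (222,200) and the burette rod at (205,400). Positions are good enough to start: rise first, then pass over the rod.

arm_command:
  series:
    - [0,0,-0.05,0]
    - [0,0,-0.1,0]
    - [0,0,-0.15,0]
    - [0,0,-0.2,0]
    - [0,0,-0.25,0]

```text
time: 1.85
ee_pos: [0.1352, -0.5346, 0.4744]
tcp_rot: [179.8, -0.0, 14.2]
wrist_force: [0.6, -1.2, 1.2]
opening: 0.0855
grasp_force: 0.0
```

arm_command:
  series:
    - [0,0,-0.05,0]
    - [0,0,-0.1,0]
    - [0,0,-0.15,0]
    - [0,0,-0.2,0]
    - [0,0,-0.25,0]

```text
time: 2.35
ee_pos: [0.1364, -0.5392, 0.5215]
tcp_rot: [175.5, 0.0, 14.2]
wrist_force: [0.3, -0.3, 0.1]
opening: 0.0854
grasp_force: 0.0
```

```bash
python3 - <<'E'
from h import *
o=bot.get_obs(); print(o["q"],o["ee_pos"],o["tcp_rot"])
for c in ["scene","side"]: snap(c,c+"1.png")
for uv in [(308,358),(470,470)]: print(atz("scene",uv,0))
print(atz("scene",(308,330),0.1))
# burette top: side/scene tubes near rod
for uv in [(150,130),(205,405)]: print(ray("side",uv))
E
```

```text
[-7.58028374e+01  2.57555384e+01  7.07638886e+01  1.30484532e+02
 -5.91300383e-04  9.00008061e+01] [ 0.13640956 -0.53920881  0.52146815] [1.75476182e+02 5.25875082e-04 1.41963123e+01]
[0.58793257 0.28326194 0.        ]
[0.32296307 0.45463151 0.        ]
[0.57614061 0.33152992 0.1       ]
(array([ 0.2287416 , -0.54010554,  0.74744447]), array([ 0.13757401,  0.90482008, -0.40295658]))
(array([ 0.2287416 , -0.54010554,  0.74744447]), array([ 0.07661253,  0.60226526, -0.79461128]))
```

arm_command:
  series:
    - [0,-0.035,0.01,0]
    - [0,-0.07,0.02,0]
    - [0,-0.105,0.03,0]
    - [0,-0.14,0.03,0]
    - [0,-0.18,0.03,0]

```text
time: 2.95
ee_pos: [0.0927, -0.3663, 0.4751]
tcp_rot: [175.7, -0.0, 14.2]
wrist_force: [0.3, 1.0, 1.2]
opening: 0.0854
grasp_force: 0.0
```

arm_command:
  series:
    - [0,-0.035,0,0]
    - [0,-0.07,0,0]
    - [0,-0.105,0,0]
    - [0,-0.14,0,0]
    - [0,-0.18,0,0]

```text
time: 3.45
ee_pos: [0.0488, -0.1928, 0.4626]
tcp_rot: [175.6, -0.0, 14.2]
wrist_force: [0.4, -0.6, 0.3]
opening: 0.0855
grasp_force: 0.0
```

```bash
python3 - <<'E'
from h import *
o=bot.get_obs(); print(o["q"],o["ee_pos"],o["tcp_rot"])
E
```

```text
[-7.58008525e+01 -3.09472898e+01  7.61833123e+00  1.24121325e+02
  7.22128849e-04  9.00007252e+01] [ 0.04879767 -0.19284492  0.46258129] [ 1.75555704e+02 -7.76149353e-04  1.41984805e+01]
```

arm_command:
  series:
    - [0.028,-0.002,0,-0.14]
    - [0.055,-0.008,0,-0.28]
    - [0.081,-0.017,0,-0.42]
    - [0.105,-0.03,0,-0.56]
    - [0.128,-0.0465,0,-0.7]

```text
time: 3.95
ee_pos: [0.1623, -0.1171, 0.4593]
tcp_rot: [176.6, 2.8, 54.5]
wrist_force: [1.7, -0.0, -0.3]
opening: 0.0851
grasp_force: 0.0
```

```bash
python3 - <<'E'
from h import *
o=bot.get_obs(); print(o["q"],o["ee_pos"],o["tcp_rot"])
E
```

```text
[-31.74819136 -30.27397258   7.46217568 124.49042346  -3.03963841
  93.5610924 ] [ 0.16232999 -0.11705154  0.4593098 ] [176.56763778   2.8271361   54.51985367]
```

arm_command:
  series:
    - [0.028,-0.002,0,-0.14]
    - [0.055,-0.008,0,-0.28]
    - [0.081,-0.017,0,-0.42]
    - [0.105,-0.03,0,-0.56]
    - [0.128,-0.0465,0,-0.7]

```text
time: 4.45
ee_pos: [0.1987, 0.0139, 0.4502]
tcp_rot: [179.2, 4.3, 94.7]
wrist_force: [1.3, -0.6, -0.5]
opening: 0.0854
grasp_force: 0.0
```

arm_command:
  series:
    - [0.028,-0.002,0,-0.14]
    - [0.055,-0.008,0,-0.28]
    - [0.081,-0.017,0,-0.42]
    - [0.105,-0.03,0,-0.56]
    - [0.128,-0.0465,0,-0.7]

```text
time: 4.95
ee_pos: [0.142, 0.1372, 0.44]
tcp_rot: [-177.9, 3.8, 134.9]
wrist_force: [-0.1, -0.3, -0.7]
opening: 0.0855
grasp_force: 0.0
```

arm_command:
  series:
    - [0.028,-0.002,0,-0.14]
    - [0.055,-0.008,0,-0.28]
    - [0.081,-0.017,0,-0.42]
    - [0.105,-0.03,0,-0.56]
    - [0.128,-0.0465,0,-0.7]

```text
time: 5.45
ee_pos: [0.0188, 0.1949, 0.4334]
tcp_rot: [-176.0, 1.4, 175.0]
wrist_force: [0.8, 0.8, 0.7]
opening: 0.085
grasp_force: 0.0
```

```bash
python3 - <<'E'
from h import *
o=bot.get_obs(); print(o["q"],o["ee_pos"],o["tcp_rot"])
E
```

```text
[ 86.3074644  -27.33186157   5.23435153 126.64515531  -1.34530882
  91.40512082] [0.01884336 0.19490108 0.43339466] [-175.95398916    1.44146385  175.00117214]
```

arm_command:
  series:
    - [0.024,-0.001,0,-0.12]
    - [0.048,-0.006,0,-0.24]
    - [0.067,-0.012,0,-0.34]
    - [0.067,-0.012,-0.02,-0.34]
    - [0.067,-0.012,-0.05,-0.34]

```text
time: 5.95
ee_pos: [-0.0501, 0.1953, 0.4752]
tcp_rot: [-176.1, 0.0, -165.7]
wrist_force: [5.7, -24.2, 2.0]
opening: 0.0853
grasp_force: 0.0
```

```bash
python3 - <<'E'
from h import *
o=bot.get_obs(); print(o["q"],o["ee_pos"],o["tcp_rot"])
E
```

```text
[ 1.04377893e+02 -2.31738664e+01  1.34743122e+01  1.30525063e+02
  3.09290478e-03  9.00977700e+01] [-0.05007762  0.19529444  0.47517899] [-1.76123116e+02  3.52467279e-03 -1.65719862e+02]
```

arm_command:
  series:
    - [0,0,-0.01,0]
    - [0,0,-0.02,0]
    - [0,0,-0.02,0]
    - [0,0,-0.02,0]
    - [0,0,-0.02,0]

```text
time: 6.45
ee_pos: [-0.0511, 0.2022, 0.4811]
tcp_rot: [-176.7, 0.0, -165.9]
wrist_force: [0.2, 0.1, -0.4]
opening: 0.0854
grasp_force: 0.0
```

```bash
python3 - <<'E'
from h import *
o=bot.get_obs(); print(o["q"],o["ee_pos"],o["tcp_rot"],o["wrist_force"])
E
```

```text
[ 1.04182928e+02 -2.22979631e+01  1.48853895e+01  1.30469255e+02
  5.26943568e-04  9.00983275e+01] [-0.05110896  0.20222399  0.48106833] [-1.76714101e+02  5.10989713e-03 -1.65915268e+02] [ 0.18718804  0.08653785 -0.40594019]
```

arm_command:
  series:
    - [0,0,-0.03,0]
    - [0,0,-0.05,0]
    - [0,0,-0.05,0]
    - [0,0,-0.05,0]
    - [0,0,-0.05,0]

```text
time: 6.95
ee_pos: [-0.0549, 0.217, 0.4981]
tcp_rot: [-178.6, 0.0, -165.9]
wrist_force: [-0.6, -0.2, 0.0]
opening: 0.0854
grasp_force: 0.0
```

arm_command:
  series:
    - [0,0,-0.01,0]
    - [0,0,-0.02,0]
    - [0,0,-0.02,0]
    - [0,0,-0.02,0]
    - [0,0,-0.02,0]

```text
time: 7.45
ee_pos: [-0.0563, 0.2223, 0.5048]
tcp_rot: [-179.3, 0.0, -165.9]
wrist_force: [-0.3, 1.2, -0.7]
opening: 0.0855
grasp_force: 0.0
```

arm_command:
  series:
    - [0,0,-0.01,0]
    - [0,0,-0.02,0]
    - [0,0,-0.02,0]
    - [0,0,-0.02,0]
    - [0,0,-0.02,0]

```text
time: 7.95
ee_pos: [-0.0575, 0.2271, 0.5113]
tcp_rot: [179.9, -0.0, -165.9]
wrist_force: [0.2, -0.2, 0.2]
opening: 0.0853
grasp_force: 0.0
```

arm_command:
  series:
    - [-0.03,-0.01,0.015,0]
    - [-0.06,-0.02,0.03,0]
    - [-0.09,-0.035,0.045,0]
    - [-0.12,-0.045,0.06,0]
    - [-0.15,-0.06,0.08,0]

```text
time: 8.45
ee_pos: [0.1037, 0.2052, 0.4306]
tcp_rot: [179.9, 0.0, -165.9]
wrist_force: [-0.7, 2.3, 0.6]
opening: 0.0852
grasp_force: 0.0
```

arm_command:
  series:
    - [-0.04,-0.015,0,0.05]
    - [-0.08,-0.03,0,0.1]
    - [-0.12,-0.04,0,0.15]
    - [-0.16,-0.05,0,0.2]
    - [-0.2,-0.06,0,0.25]

```text
time: 8.95
ee_pos: [0.313, 0.1953, 0.4309]
tcp_rot: [179.9, -0.0, 179.6]
wrist_force: [-0.2, 2.0, 1.0]
opening: 0.0857
grasp_force: 0.0
```

arm_command:
  series:
    - [-0.035,0,0.02,0]
    - [-0.07,0,0.045,0]
    - [-0.1,0.005,0.07,0]
    - [-0.13,0.005,0.09,0]
    - [-0.13,0.005,0.09,0]

```text
time: 9.45
ee_pos: [0.4431, 0.2004, 0.3364]
tcp_rot: [-179.9, -0.4, 179.7]
wrist_force: [-0.4, -0.5, 1.1]
opening: 0.0857
grasp_force: 0.0
```

```bash
cat > look.py <<'E'
from h import *
import sys
np.set_printoptions(precision=4,suppress=True)
H={"station":0,"knob_axis":.208,"knob_pointer":None,"set_mark":None,"guard_grip":.205,"plunger_grip":.223,"plunger_pointer":.195,"rider_mark":.215,"purge_plunger":.175}
o=bot.get_obs(); print(o["q"],o["ee_pos"],o["tcp_rot"],o["wrist_force"])
snap("wrist",sys.argv[1])
for n in sys.argv[2:] or H:
    for r in bot.mark_of("wrist",n)[:1]:
        print(n,np.round(r["location"],1),round(r["confidence"],2),atz("wrist",r["location"],H[n] or .186)[:2])
E
python3 look.py w1.png
```

```text
[ 24.2854  -0.5016  14.2323 105.0862   0.0948  24.5806] [0.4431 0.2004 0.3364] [-179.9397   -0.3598  179.7043] [-0.3691 -0.5186  1.1179]
knob_axis [315.6 254.5] 0.6 [0.4552 0.2004]
set_mark [339.6 255.6] 0.6 [0.4631 0.219 ]
guard_grip [217.8 252.7] 0.93 [0.4547 0.1281]
plunger_grip [423.9 257.5] 0.61 [0.4532 0.2754]
plunger_pointer [408.9 285.8] 0.79 [0.4858 0.2738]
rider_mark [414.  290.7] 0.44 [0.4815 0.2726]
purge_plunger [409.9 237.4] 0.86 [0.4516 0.277 ]
```

View pics/w1.png

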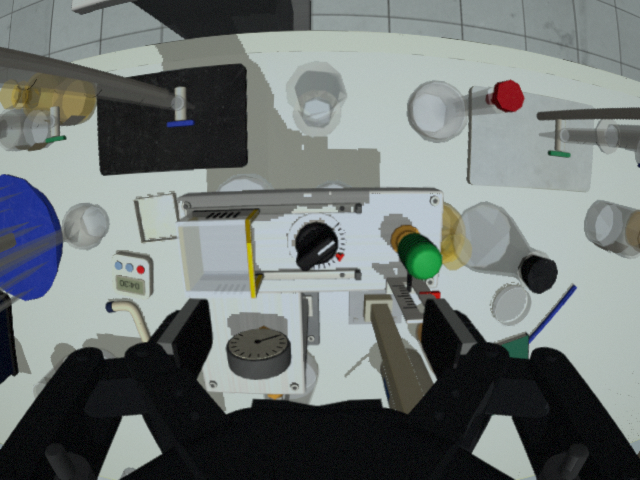

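Wrist view: guard at (220,253), knob at (317,247), red tab at (340,256), plunger at (420,255), gauge at (258,352). The image's up is world -x and its right is +y. Next I zoom in on the knob.

```bash
python3 -c "
import cv2
i=cv2.imread('pics/w1.png')[200:310,270:450];cv2.imwrite('pics/w1c.png',cv2.resize(i,None,fx=4.4,fy=4.4,interpolation=cv2.INTER_CUBIC))"
```

```text
(no output)
```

View pics/w1c.png

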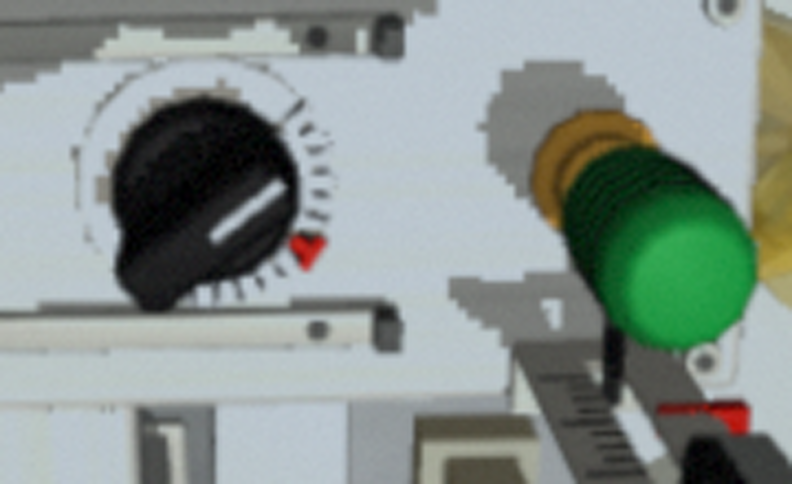

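The crop shows the white pointer line from about (318.4,254.1) to (334.8,242.0) full-frame, the red tab at about (339.8,256.8), and the dial centre near (317,240.5).

```bash
python3 - <<'E'
from h import *
np.set_printoptions(precision=4,suppress=True)
snap("wrist")
a=atz("wrist",(318.4,254.1),.2115)[:2];b=atz("wrist",(334.8,242),.2115)[:2]
t=atz("wrist",(339.8,256.8),.178)[:2]; c=atz("wrist",(317,240.5),.177)[:2]
k=atz("wrist",bot.mark_of("wrist","knob_axis")[0]["location"],.208)[:2]
print(a,b,t,c,k)
ang=lambda v:np.degrees(np.arctan2(v[1],v[0]))
print("pointer",ang(b-a),"tab",ang(t-c),np.linalg.norm(t-c),ang(t-k),np.linalg.norm(t-k))
for z in(.176,.186):print(atz("wrist",(339.8,256.8),z)[:2])
E
```

```text
[0.4541 0.2034] [0.4451 0.2151] [0.4673 0.2211] [0.4537 0.2025] [0.4553 0.2021]
pointer 127.60130267504223 tab 53.78166969295382 0.023034033964471953 57.567571117928004 0.02251154536894749
[0.468  0.2212]
[0.4647 0.2205]
```

arm_command:
  series:
    - [-0.003,0.001,0.01,0.14]
    - [-0.006,0.002,0.02,0.28]
    - [-0.011,0.0025,0.04,0.42]
    - [-0.011,0.0025,0.05,0.56]
    - [-0.011,0.0025,0.06,0.7]
  hand: 0.045
  grip_force: 40

```text
time: 10.55
ee_pos: [0.452, 0.2033, 0.2803]
tcp_rot: [180.0, -0.1, 139.3]
wrist_force: [0.0, 0.1, 0.6]
opening: 0.0446
grasp_force: 0.0
```

arm_command:
  series:
    - [0,0,0,0.11]
    - [0,0,0,0.21]
    - [0,0,0,0.21]
    - [0,0,0,0.21]
    - [0,0,0,0.21]

```text
time: 11.05
ee_pos: [0.4522, 0.2034, 0.2811]
tcp_rot: [179.9, -0.1, 127.8]
wrist_force: [0.1, 0.0, -0.2]
opening: 0.0454
grasp_force: 0.0
```

```bash
python3 look.py w2.png knob_axis set_mark knob_pointer; python3 -c "
import cv2
i=cv2.imread('pics/w2.png')[180:380,200:460];cv2.imwrite('pics/w2c.png',cv2.resize(i,None,fx=3,fy=3,interpolation=cv2.INTER_CUBIC))"
```

```text
[24.1613 -1.679   6.7573 98.4062  0.1082 76.3863] [0.4522 0.2034 0.2811] [179.9453  -0.098  127.7751] [ 0.1095  0.0045 -0.1678]
knob_axis [315.6 272.2] 0.69 [0.4555 0.2002]
set_mark [347.  244.3] 0.57 [0.4646 0.22  ]
knob_pointer [316.  223.2] 0.56 [0.4414 0.2188]
```

View pics/w2c.png

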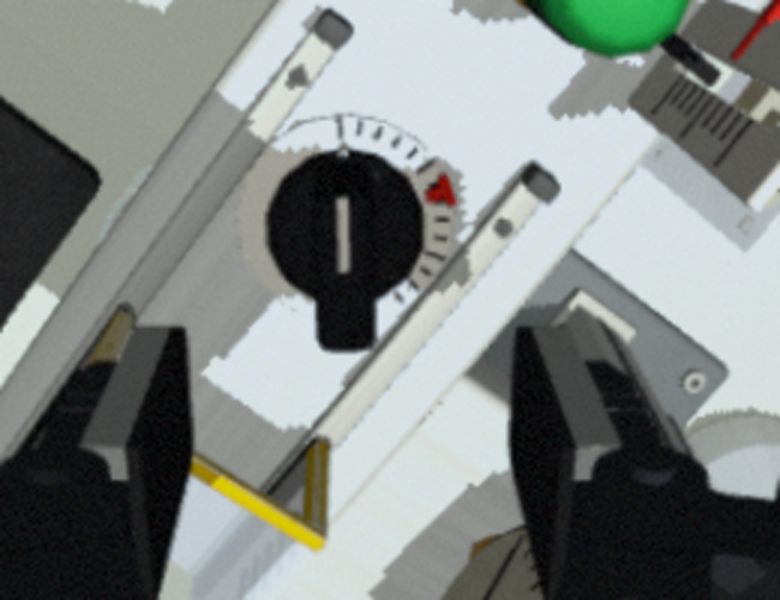

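Crop: the bar is upright between the fingers at crop x=343, in line with tool x. The red tab is at (441,190), or (347,243.3) full-frame, and the guard end is at lower left.

```bash
python3 - <<'E'
from h import *
np.set_printoptions(precision=4,suppress=True)
snap("wrist")
T=bot_c["wrist"]["Tw"]
o=bot.get_obs(); Rt=R.from_euler('xyz',o["tcp_rot"],degrees=True).as_matrix()
def tl(uv,z): return Rt.T@(atz("wrist",uv,z)-o["ee_pos"])
for n,uv,z in [("lineO",(314.3,245.7),.2115),("lineI",(314.3,270.7),.2115),("barback",(315.3,289),.2115),("dialtop",(314.3,218.5),.177),("dialC",(314.3,252),.177),("dash",(314.3,231),.178),("tab",(347,243.3),.178),("axis",(315.6,272.2),.208)]:
    print(n,tl(uv,z)[:2],atz("wrist",uv,z)[:2])
E
```

```text
lineO [ 0.012  -0.0001] [0.4447 0.2129]
lineI [-0.0025 -0.0001] [0.4535 0.2015]
barback [-0.0135  0.0005] [0.4607 0.1931]
dialtop [ 0.0196 -0.0002] [0.4399 0.2189]
dialC [-0.0025 -0.0003] [0.4534 0.2015]
dash [ 0.0117 -0.0002] [0.4447 0.2127]
tab [0.0037 0.0206] [0.4662 0.219 ]
axis [-0.0047  0.0006] [0.4555 0.2002]
```

arm_command:
  series:
    - [-0.002,0,0.02,0]
    - [-0.002,0,0.04,0]
    - [-0.002,0,0.06,0]
    - [-0.002,0,0.073,0]
    - [-0.002,0,0.073,0]

```text
time: 11.8
ee_pos: [0.4527, 0.2016, 0.2064]
tcp_rot: [-179.9, -0.1, 127.7]
wrist_force: [-0.3, -0.1, 0.3]
opening: 0.0449
grasp_force: 0.0
```

arm_command:
  series:
    - [0,0,0,0]
    - [0,0,0,0]
    - [0,0,0,0]
    - [0,0,0,0]
    - [0,0,0,0]
  hand: 0.0
  grip_force: 40

```text
time: 12.3
ee_pos: [0.4527, 0.2015, 0.2094]
tcp_rot: [180.0, -0.1, 127.6]
wrist_force: [-6.8, -4.3, 5.8]
opening: 0.0108
grasp_force: 40.2
```

arm_command:
  series:
    - [0,0,0,0.12]
    - [0,0,0,0.24]
    - [0,0,0,0.36]
    - [0,0,0,0.48]
    - [0,0,0,0.6]

```text
time: 12.8
ee_pos: [0.4534, 0.2017, 0.2094]
tcp_rot: [179.9, -0.1, 93.0]
wrist_force: [-2.2, -1.7, 3.7]
opening: 0.011
grasp_force: 39.8
```

arm_command:
  series:
    - [0,0,0,0.12]
    - [0,0,0,0.24]
    - [0,0,0,0.36]
    - [0,0,0,0.48]
    - [0,0,0,0.6]

```text
time: 13.3
ee_pos: [0.4542, 0.2014, 0.2094]
tcp_rot: [179.9, -0.1, 58.6]
wrist_force: [2.8, -4.8, 2.6]
opening: 0.0106
grasp_force: 39.6
```

arm_command:
  series:
    - [0,0,0,0.04]
    - [0,0,0,0.08]
    - [0,0,0,0.08]
    - [0,0,0,0.08]
    - [0,0,0,0.08]

```text
time: 13.8
ee_pos: [0.4543, 0.2013, 0.2094]
tcp_rot: [179.9, -0.1, 54.3]
wrist_force: [2.7, -4.7, 2.7]
opening: 0.0107
grasp_force: 39.6
```

```bash
python3 look.py w3.png knob_axis set_mark knob_pointer; python3 -c "
import cv2
i=cv2.imread('pics/w3.png')[180:380,200:460];cv2.imwrite('pics/w3c.png',cv2.resize(i,None,fx=3,fy=3,interpolation=cv2.INTER_CUBIC))"
```

```text
[ 23.9095  -3.099   -2.6089  90.3286  -0.0151 149.6459] [0.4543 0.2013 0.2094] [179.9053  -0.1317  54.2637] [ 2.6786 -4.7448  2.692 ]
knob_axis [320.5 332.6] 0.8 [0.4546 0.1988]
set_mark [316.4 255.2] 0.44 [0.4676 0.2195]
knob_pointer [317.  259.1] 0.71 [0.4668 0.2179]
```

View pics/w3c.png

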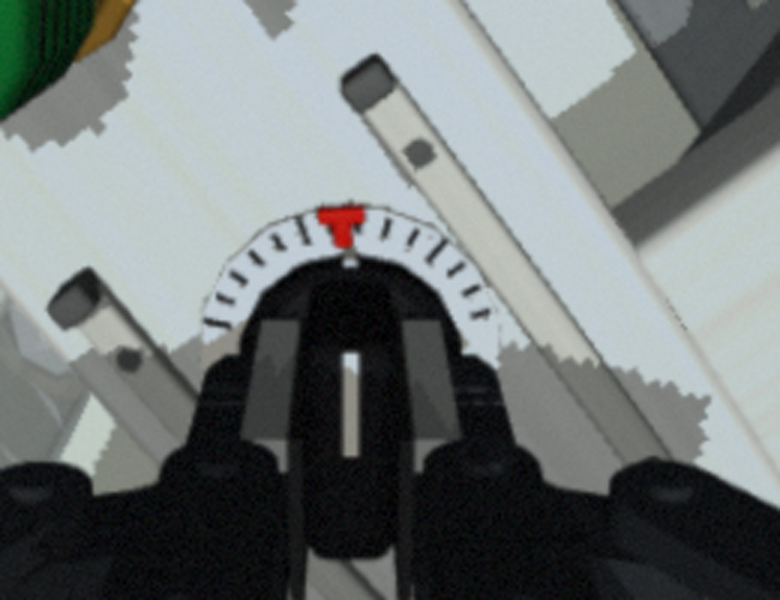

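Pointer dash at crop (350,258) and tab tip at (345,243), so the setting is about 1 mm past at most. I'll trim it slightly back, release, and go to the guard.

arm_command:
  series:
    - [0,0,0,-0.02]
    - [0,0,0,-0.03]
    - [0,0,0,-0.03]
    - [0,0,0,-0.03]
    - [0,0,0,-0.03]

```text
time: 14.5
ee_pos: [0.4543, 0.2014, 0.2094]
tcp_rot: [179.9, -0.1, 56.0]
wrist_force: [2.7, -5.5, 1.8]
opening: 0.0105
grasp_force: 39.7
```

arm_command:
  series:
    - [0,0,0,0]
    - [0,0,0,0]
    - [0,0,0,0]
    - [0,0,-0.02,0]
    - [0,0,-0.05,0]
  hand: 0.045

```text
time: 15.0
ee_pos: [0.4526, 0.2017, 0.2572]
tcp_rot: [-179.8, 0.1, 56.0]
wrist_force: [0.5, -0.2, 1.5]
opening: 0.0452
grasp_force: 0.0
```

arm_command:
  series:
    - [0,0,-0.02,0]
    - [-0.015,0.01,-0.02,-0.12]
    - [-0.03,0.02,-0.02,-0.25]
    - [-0.045,0.03,-0.02,-0.38]
    - [-0.054,0.04,-0.02,-0.5]

```text
time: 15.5
ee_pos: [0.4561, 0.1339, 0.2782]
tcp_rot: [-180.0, -0.1, 85.0]
wrist_force: [-0.3, 0.2, -0.3]
opening: 0.0448
grasp_force: 0.0
```

arm_command:
  series:
    - [0,0,0,-0.12]
    - [0,0,0,-0.12]
    - [0,0,0,-0.12]
    - [0,0,0,-0.12]
    - [0,0,0,-0.12]
  hand: 0.068

```text
time: 16.0
ee_pos: [0.4563, 0.1349, 0.2779]
tcp_rot: [-180.0, -0.1, 91.5]
wrist_force: [-0.6, 0.4, 0.9]
opening: 0.0681
grasp_force: 0.0
```

```bash
python3 look.py w4.png guard_grip knob_axis set_mark knob_pointer
```

```text
[ 16.4098  -4.4448   3.7486  98.1918   0.1144 104.9251] [0.4563 0.1349 0.2779] [-179.972    -0.111    91.4847] [-0.5925  0.4177  0.9487]
guard_grip [312.6 276. ] 0.96 [0.455  0.1287]
knob_axis [315.6 146. ] 0.79 [0.4549 0.2012]
set_mark [335.1 114.9] 0.61 [0.4655 0.2193]
knob_pointer [334.9 117.8] 0.8 [0.4654 0.2176]
```

View pics/w4.png

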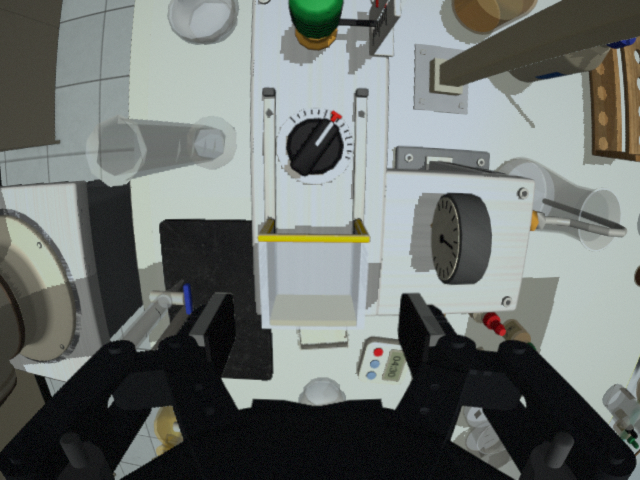

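The pointer is at the red tab (335,116), and the guard is centred at (313,275) between the fingers. Descend and grip.

arm_command:
  series:
    - [-0.003,-0.001,0.02,0]
    - [-0.003,-0.001,0.04,0]
    - [-0.003,-0.001,0.055,0]
    - [-0.003,-0.001,0.065,0]
    - [-0.003,-0.001,0.073,0]

```text
time: 16.75
ee_pos: [0.4553, 0.1318, 0.2044]
tcp_rot: [-180.0, -0.1, 91.5]
wrist_force: [-0.0, 0.2, 0.1]
opening: 0.0676
grasp_force: 0.0
```

arm_command:
  series:
    - [0,0,0,0]
    - [0,0,0,0]
    - [0,0,0,0]
    - [0,0,0,0]
    - [0,0,0,0]
  hand: 0.05
  grip_force: 20

```text
time: 17.25
ee_pos: [0.4546, 0.1317, 0.2043]
tcp_rot: [-179.8, -0.1, 91.5]
wrist_force: [-5.8, 0.2, -8.3]
opening: 0.0569
grasp_force: 26.3
```

arm_command:
  series:
    - [0.006,0,0,0]
    - [0.013,0,0,0]
    - [0.02,0,0,0]
    - [0.028,0,0,0]
    - [0.036,0,0,0]

```text
time: 17.75
ee_pos: [0.4539, 0.168, 0.2043]
tcp_rot: [-179.9, -0.1, 91.5]
wrist_force: [-3.5, -2.0, -11.9]
opening: 0.0567
grasp_force: 25.9
```

arm_command:
  series:
    - [0.008,0,0,0]
    - [0.016,0,0,0]
    - [0.024,0,0,0]
    - [0.031,0,0,0]
    - [0.035,0,0,0]

```text
time: 18.25
ee_pos: [0.4533, 0.2028, 0.2044]
tcp_rot: [-179.9, 0.0, 91.6]
wrist_force: [-2.3, -25.0, -15.7]
opening: 0.0568
grasp_force: 25.7
```

arm_command:
  series:
    - [0.002,0,0,0]
    - [0.004,0,0,0]
    - [0.005,0,0,0]
    - [0.005,0,0,0]
    - [0.005,0,0,0]

```text
time: 18.75
ee_pos: [0.4533, 0.2032, 0.2044]
tcp_rot: [-179.9, 0.5, 91.4]
wrist_force: [-1.4, -32.1, -16.4]
opening: 0.0567
grasp_force: 24.7
```

arm_command:
  series:
    - [-0.003,0,0,0]
    - [-0.003,0,0,0]
    - [-0.003,0,0,0]
    - [-0.003,0,-0.03,0]
    - [-0.003,0,-0.07,0]
  hand: 0.068

```text
time: 19.25
ee_pos: [0.4531, 0.205, 0.2754]
tcp_rot: [-179.9, -0.1, 91.6]
wrist_force: [2.5, 0.6, -0.4]
opening: 0.0683
grasp_force: 0.0
```

arm_command:
  series:
    - [0.0,0,-0.03,0]
    - [0.015,0,-0.05,-0.14]
    - [0.03,0,-0.05,-0.28]
    - [0.05,0,-0.05,-0.42]
    - [0.07,0,-0.05,-0.56]
  hand: 0.042

```text
time: 19.75
ee_pos: [0.4519, 0.2759, 0.3266]
tcp_rot: [179.8, -0.1, 124.0]
wrist_force: [1.0, -0.0, -1.1]
opening: 0.0423
grasp_force: 0.0
```

arm_command:
  series:
    - [0,0,0,-0.14]
    - [0,0,0,-0.28]
    - [0,0,0,-0.42]
    - [0,0,0,-0.56]
    - [0,0,0,-0.7]

```text
time: 20.25
ee_pos: [0.4518, 0.2753, 0.3263]
tcp_rot: [179.8, 0.0, 164.1]
wrist_force: [-0.5, -0.8, -0.5]
opening: 0.0417
grasp_force: 0.0
```

arm_command:
  series:
    - [0,0,0,-0.14]
    - [0,0,0,-0.28]
    - [0,0,0,-0.31]
    - [0,0,0,-0.31]
    - [0,0,0,-0.31]

```text
time: 20.75
ee_pos: [0.4517, 0.2749, 0.3259]
tcp_rot: [179.8, 0.1, -178.5]
wrist_force: [0.0, -0.7, -0.0]
opening: 0.0421
grasp_force: 0.0
```

```bash
python3 look.py w5.png guard_grip knob_axis set_mark knob_pointer plunger_grip plunger_pointer rider_mark purge_plunger; python3 - <<'E'
from h import *
for c in ["scene","side"]:
    s=snap(c,c+"5.png")
    for n in ["plunger_pointer","rider_mark"]: print(c,n,[(np.round(r["location"],1),round(r["confidence"],2)) for r in bot.mark_of(c,n)[:2]])
w=cv2.imread("pics/w5.png")[180:380,190:470]
a=cv2.imread("pics/scene0.png")[230:290,350:430];b=cv2.imread("pics/side0.png")[180:240,195:275]
f=lambda i:cv2.resize(i,(390,292),interpolation=cv2.INTER_CUBIC)
d=cv2.imread("pics/scene5.png")[230:290,350:430]
m=np.vstack([np.hstack([f(a),f(b)]),np.hstack([f(d),cv2.resize(w,(390,292))])]);cv2.imwrite("pics/m5.png",m)
E
```

```text
[ 31.2682   4.4051  18.0665 103.5351   0.1185  29.8143] [0.4517 0.2749 0.3259] [ 179.8343    0.0507 -178.546 ] [ 0.0359 -0.6788 -0.0076]
guard_grip [209.7 240. ] 0.68 [0.4537 0.201 ]
knob_axis [210.3 243. ] 0.71 [0.455  0.2022]
plunger_grip [313.1 250.6] 0.87 [0.4539 0.2739]
plunger_pointer [308.8 278.8] 0.9 [0.4845 0.2713]
rider_mark [108.8 203.9] 0.48 [0.4259 0.127 ]
purge_plunger [313.1 232.1] 0.77 [0.4541 0.2736]
scene plunger_pointer [(array([376.2, 266.1]), 0.92)]
scene rider_mark [(array([376.6, 255.4]), 0.55), (array([269.6, 307.4]), 0.33)]
side plunger_pointer [(array([235.4, 211.7]), 0.86), (array([422.8, 330.4]), 0.2)]
side rider_mark []
```

View pics/m5.png

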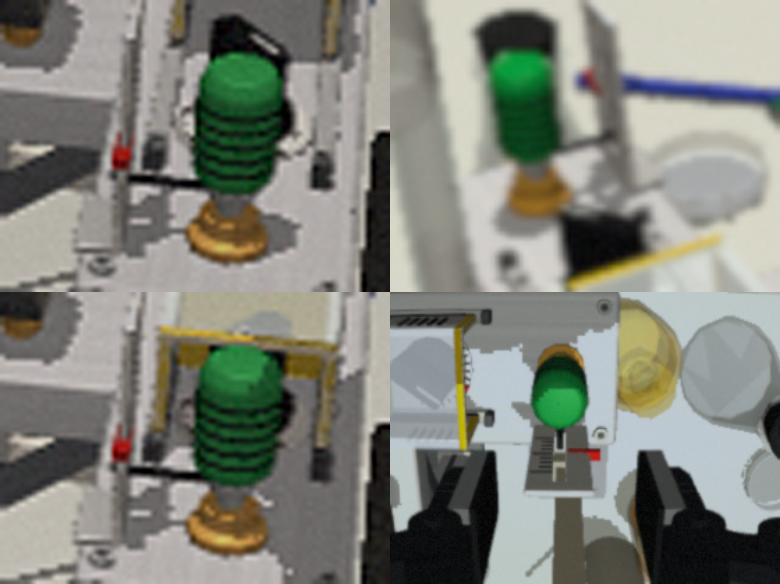

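Mosaic: the guard stands over the knob, with its yellow end well past it. The scene crop shows the pointer tip at (376.3,266.5) and the red rider at (374.8,262.2). The wrist view shows the rider at (335.7,291.6), and the side view shows it at about (236,196.4).

```bash
python3 - <<'E'
from h import *
np.set_printoptions(precision=4,suppress=True)
for c in ["scene","side","wrist"]: snap(c)
def red(cam,uv,n=9):
    i=bot_c[cam]["color"].astype(int);u,v=map(int,map(round,uv));s=i[v-n:v+n+1,u-n:u+n+1]
    m=(s[...,2]>110)&(s[...,1]<70)&(s[...,0]<70); y,x=np.nonzero(m)
    return np.array([x.mean()+u-n,y.mean()+v-n]) if len(x) else None,len(x),(x.min()+u-n,x.max()+u-n,y.min()+v-n,y.max()+v-n) if len(x) else 0
rs=red("scene",(374.8,262.2));rw=red("wrist",(335.7,291.6));rd=red("side",(236,196.4));print(rs,rw,rd)
print("rider s+w",*tri([("scene",rs[0]),("wrist",rw[0])]))
if rd[0] is not None: print("rider all",*tri([("scene",rs[0]),("wrist",rw[0]),("side",rd[0])])); print(*tri([("scene",rs[0]),("side",rd[0])]))
P=[("scene",(376.2,266.1)),("wrist",(308.8,278.8)),("side",(235.4,211.7))]
print("ptr",*tri(P),*tri(P[:2]))
# net rider in scene: z on vertical line over pointer
p,d=ray("scene",(376.6,255.4)); q=np.array([.4835,.2725]); 
A=np.column_stack([d,[0,0,-1]]);print("net rider z",np.linalg.lstsq(A,np.r_[q,0]-p,rcond=None)[0])
p,d=ray("scene",(376.2,266.1));print("net ptr z",np.linalg.lstsq(A:=np.column_stack([d,[0,0,-1]]),np.r_[q,0]-p,rcond=None)[0])
E
```

```text
(array([374.5   , 261.3333]), 12, (np.int64(373), np.int64(376), np.int64(260), np.int64(264))) (array([336.7377, 291.7049]), 61, (np.int64(331), np.int64(341), np.int64(289), np.int64(295))) (array([236. , 196.5]), 2, (np.int64(236), np.int64(236), np.int64(196), np.int64(197)))
rider s+w [0.4851 0.2906 0.2125] [np.float64(0.0010563391444781292), np.float64(0.0010563391444781225)]
rider all [0.4847 0.2898 0.2109] [np.float64(0.0007382966491591975), np.float64(0.0021314882539521618), np.float64(0.0018780455270386179)]
[0.4837 0.2883 0.2104] [np.float64(0.0006285318581043563), np.float64(0.000628531858104371)]
ptr [0.4801 0.271  0.1913] [np.float64(0.002818516239530144), np.float64(0.004991535592961822), np.float64(0.007795985730987257)] [0.4838 0.2709 0.1926] [np.float64(0.0010887592149717421), np.float64(0.0010887592149717079)]
net rider z [0.8071 0.2119]
net ptr z [0.8167 0.193 ]
```

arm_command:
  series:
    - [-0.002,-0.001,0.025,0]
    - [-0.002,-0.001,0.05,0]
    - [-0.002,-0.001,0.075,0]
    - [-0.002,-0.001,0.095,0]
    - [-0.002,-0.001,0.103,0]

```text
time: 22.15
ee_pos: [0.453, 0.2734, 0.2202]
tcp_rot: [180.0, -0.2, -178.5]
wrist_force: [-0.1, -0.2, -0.1]
opening: 0.0421
grasp_force: 0.0
```

arm_command:
  series:
    - [0,0,0,0]
    - [0,0,0,0]
    - [0,0,0,0]
    - [0,0,0,0]
    - [0,0,0,0]
  hand: 0.01
  grip_force: 60

```text
time: 22.65
ee_pos: [0.4533, 0.2724, 0.2225]
tcp_rot: [-179.9, -0.1, -178.6]
wrist_force: [-2.0, -9.3, -5.6]
opening: 0.024
grasp_force: 59.1
```

arm_command:
  series:
    - [0,0,-0.004,0]
    - [0,0,-0.008,0]
    - [0,0,-0.012,0]
    - [0,0,-0.016,0]
    - [0,0,-0.018,0]

```text
time: 23.15
ee_pos: [0.4533, 0.2723, 0.2404]
tcp_rot: [-179.9, -0.1, -178.6]
wrist_force: [-1.5, -8.6, -10.0]
opening: 0.024
grasp_force: 59.2
```

```bash
python3 look.py w6.png plunger_pointer; python3 - <<'E'
from h import *
o=bot.get_obs();print(o["ee_pos"],o["opening"],o["grasp_force"],o["wrist_force"])
for c in ["scene","side"]:
    s=snap(c,c+"6.png")
    for n in ["plunger_pointer","rider_mark","plunger_grip"]: print(c,n,[(np.round(r["location"],1),round(r["confidence"],2)) for r in bot.mark_of(c,n)[:1]])
w=cv2.imread("pics/w6.png")[200:400,230:430]
b=cv2.imread("pics/side6.png")[170:230,205:265]
d=cv2.imread("pics/scene6.png")[230:290,350:410]
f=lambda i:cv2.resize(i,(390,390),interpolation=cv2.INTER_CUBIC)
cv2.imwrite("pics/m6.png",np.hstack([f(d),f(w)]))
E
```

```text
[31.0003  1.9842  5.8662 94.0093 -0.0009 29.5546] [0.4533 0.2723 0.2404] [-179.9364   -0.1103 -178.5544] [ -1.4861  -8.5774 -10.0267]
[0.45328355 0.27235858 0.24038068] 0.024246179002251067 59.19814957946073 [-1.53677003 -8.49033793 -8.53898722]
scene plunger_pointer [(array([380.3, 254.4]), 0.62)]
scene rider_mark [(array([378.6, 255.8]), 0.39)]
scene plunger_grip [(array([398.7, 241.4]), 0.49)]
side plunger_pointer [(array([237.4, 201. ]), 0.6)]
side rider_mark [(array([235.9, 227.1]), 0.59)]
side plunger_grip [(array([219. , 192.4]), 0.53)]
```

View pics/m6.png

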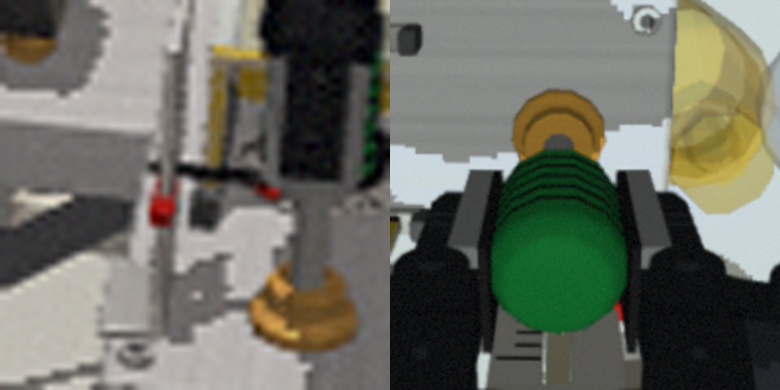

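Scene crop: the pointer tip at the scale is now at about (376.2,256.2), and the red rider is still at (374.8,262), nearer the camera in y. The next step is a numeric check with the bias removed.

```bash
python3 - <<'E'
from h import *
np.set_printoptions(precision=4,suppress=True)
snap("scene");snap("side")
def proj(cam,X):
    c=bot_c[cam];K=np.array(c["camera_matrix"]);Rm=R.from_euler('xyz',c["orientation"],degrees=True).as_matrix()
    p=Rm.T@(np.array(X)-c["xyz"]);p=p*[1,-1,-1];return (K@(p/p[2]))[:2]
pp=np.array([.4837,.2725])
for cam in ["scene","side"]:
    print(cam,"ptr rest",proj(cam,[*pp,.195]),"ptr now",proj(cam,[*pp,.2129]))
    for r in (16,18,20,22,24): print(r,proj(cam,[.4845,pp[1]+.019,.195+r/1000]))
def reds(cam,u0,u1,v0,v1):
    s=bot_c[cam]["color"][v0:v1,u0:u1].astype(int);w=np.clip(s[...,2]-np.maximum(s[...,1],s[...,0])-40,0,None)
    y,x=np.mgrid[v0:v1,u0:u1];print(cam,"red",(w*x).sum()/w.sum(),(w*y).sum()/w.sum(),(w>0).sum())
reds("scene",369,381,254,270)
reds("side",228,246,188,206)
s=bot_c["scene"]["color"].astype(int).sum(2)
for v in range(250,263): print(v,s[v,370:392])
E
```

```text
scene ptr rest [375.5854 264.9327] ptr now [376.2584 254.7852]
16 [374.1354 262.1754]
18 [374.2104 261.0149]
20 [374.2855 259.8516]
22 [374.3608 258.6853]
24 [374.4363 257.5161]
side ptr rest [240.2167 207.0752] ptr now [239.174 199.143]
16 [236.0343 195.1955]
18 [235.9143 194.3068]
20 [235.794  193.4159]
22 [235.6734 192.5229]
24 [235.5525 191.6276]
scene red 374.40071877807725 261.5193171608266 21
side red 235.66666666666666 195.4920634920635 8
250 [437 458 451 430 468 365 336 262 378 554 542 460 315 272 224 180 287 320
 340 301 183 283]
251 [325 308 315 407 473 341 309 325 497 557 533 453 299 266 180 176 333 339
 329 215 141 278]
252 [348 322 354 415 396 348 317 308 456 563 523 368 314 240 184 216 334 220
 119 157 153 271]
253 [337 325 373 490 421 337 281 290 511 558 520 334 299 238 159 233 313 201
 278 229 175 269]
254 [335 314 355 477 431 342 283 322 574 569 531 401 297 238 187 271 275 284
 359 311 187 282]
255 [328 323 291  96 195 352 263 177 279 268 280 290 264 242 120 247 274 256
 298 353 304 274]
256 [319 339 345 151 216 347 244  63  38  20  13   0  53  49  77 117   4  85
 188 221 292 270]
257 [317 365 500 531 320 364 239 211 300 192 113  99  60  74  49  63  64  47
  35  92 198 282]
258 [295 337 532 510 281 359 239 355 583 530 335 248 223 211 179 271 245 129
  93  73 119 236]
259 [307 344 498 425 281 329 191 352 544 399 204 255 294 211 220 331 337 318
 284 209 120 154]
260 [299 390 485 303 235 254 229 370 530 279 162 199 226 233 284 323 316 323
 294 267 222 158]
261 [235 436 506 232 219 219 211 342 529 274  96 137 114 167 294 323 339 328
 324 321 326 322]
262 [287 516 509 166 198 209 186 329 516 157 114 115 118 190 321 405 566 562
 556 555 575 546]
```

arm_command:
  series:
    - [0,0,-0.001,0]
    - [0,0,-0.001,0]
    - [0,0,-0.001,0]
    - [0,0,-0.001,0]
    - [0,0,-0.001,0]

```text
time: 24.25
ee_pos: [0.4533, 0.2724, 0.2411]
tcp_rot: [-179.9, -0.1, -178.6]
wrist_force: [-1.3, -8.6, -8.7]
opening: 0.0242
grasp_force: 59.2
```

arm_command:
  series:
    - [0,0,0,0]
    - [0,0,0,0]
    - [0,0,0,0]
    - [0,0,0,0]
    - [0,0,0,0]

```text
time: 24.75
ee_pos: [0.4533, 0.2724, 0.2411]
tcp_rot: [-179.9, -0.1, -178.6]
wrist_force: [-0.9, -8.3, -8.4]
opening: 0.0244
grasp_force: 59.2
```

```bash
python3 - <<'E'
from h import *
o=bot.get_obs();print(o["ee_pos"],o["grasp_force"],o["opening"])
print(bot.job_done())
E
```

```text
[0.45327727 0.27237184 0.24110081] 59.20301036210731 0.024359211719870745
the job is handed in; nothing more can be done
None
```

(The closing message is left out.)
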